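# Clamp a steering-rack tube in the bench fixture

### The job

Slide the metal tube along its V rail until its end sits fully home against the upright end stop, gently and without ramming it. Then turn the black bar knob clockwise to screw the clamp down onto the tube, letting your grip sink with the stem, until the foot bears on the tube with about 15 newtons, which is about half a radian (30 degrees) of turning past first firm touch; the tube is thin, so do not overtighten. Let go, with the tube still against the stop, and leave the other things on the bench alone.

Things in the scene. Friction and masses are not known exactly. Their poses are not given: they have to be found in the camera images.
- fixture: grey fixed bench fixture, base plate 110 x 250 x 12 mm. Origin: on the bench under the clamp screw's vertical axis; z up. A V rail, 30 mm wide, upper edges 47 mm over the bench, runs along its y axis at x = 0, from y = -70 mm (stop) to +140 mm (open end). A bridge over the rail (x -56 to 56, y -17 to 17, top 129 mm over the bench; its brass nut reaches 134 mm) carries the screw
- stop: steel end stop of the rail, an upright plate 50 mm wide whose top is 93 mm above the bench. Origin: in its face that the tube must touch, at the height of the tube's axis; the face looks along +y of the fixture
- tube: plain aluminium tube, 30 mm diameter, 200 mm long, about 0.25 kg, ends solid. Origin: its centre; its y axis runs along it, away from the stop. Lies loose in the V rail, passing under the bridge, axis 56 mm over the bench; its inner end starts 25 to 70 mm from the stop. Sliding it takes 1 to 6 N; it may roll about its axis
- tube_inner_end (a point): centre of the tube's end face nearest to the stop; fully home it coincides with the origin of stop (the fixture's y = -70 mm)
- tube_outer_end (a point): centre of the tube's other end face, beyond the bridge; fully home it lies at the fixture's y = +130 mm
- knob_grip (a point): centre of the black bar knob, on the screw's axis, 181 to 185 mm over the bench at the start. Bar 48 mm long (point x), 16 mm thick (point y, grip across this), 26 mm high (13 mm above and below); under it a round collar 24 mm wide reaches 21 mm below the point. Clockwise from above it sinks 4 mm per rad. Stiff (0.12 N m), stays where left. Clamping takes 1.3 to 3.7 rad: several grasps
- stem: steel stem that sinks with the knob without turning; a flat foot 22 mm wide below presses on the tube. Origin: centre of the knob. The foot's underside is 101 to 106 mm lower, set differently each time: feel for touch. At touch the stem stops sinking; the sprung nut then adds 8 N per mm of thread (32 N per rad) as you turn on. Pushing the knob down after touch loads the tube directly
- carton: bystander: cardboard carton 160 x 55 x 45 mm, origin under its centre
- grease_tin: bystander: tin 68 mm wide, 75 mm high, origin under its centre
- wrench: bystander: steel wrench 200 mm long lying flat
Not all that is in view belongs to the job. Of the things like the tube, leave any that is green; of the rest the smaller one is meant.

How it is judged:
On the way, in this order (a step that is already met when the one before it is completed fails the run):
1. the tube's inner end is within 2.5 mm of the stop, while the clamp foot does not yet touch the tube (y of tube_inner_end in the frame of stop below 0.0025 m and contact force between stem and tube below 0.5 N), for 0.1 s.
2. the clamp foot bears on the tube with 8 N or more, the tube still home (y of tube_inner_end in the frame of stop below 0.003 m and contact force between stem and tube above 8 N), for 0.1 s.
At the end, for the whole second after the job is handed in: the tube lies in its rail with its inner end within 3 mm of the stop, at rest, and the released clamp foot presses on it with 8 to 24 N (all of step 2 and distance between tube_inner_end and stop below 0.005 m and angle between the y axis of tube and the y axis of fixture, either way round below 0.05 rad and contact force between stem and tube below 24 N and linear speed of tube below 0.01 m/s); the robot touches nothing.
It fails at once if the tube is rammed into the stop with more than 40 N (contact force between tube and stop above 40 N).
It fails at once if the foot presses on the tube with more than 35 N (the thin tube is dented) (contact force between stem and tube above 35 N).
It fails at once if a bystander is moved by more than 20 mm (distance of any of carton, grease_tin, wrench from where it was at the start of the episode above 0.02 m).
It also fails if it takes over 72 s, if anything falls off the work surface, if the arm or the gripper's body presses on something with over 40 N, if the wrist force passes 120 N, or if a joint passes its speed limit or range.

### The arm

A 6-joint arm with a two-finger parallel gripper is mounted at the origin on the work surface. World frame = base frame: x ahead of the robot, y to its left, z up, the work surface at z = 0. Lengths are in m, angles in rad, forces in N, time in s.
With the tool pointing down it reaches from about 0.35 to 0.725 m from the base axis. Payload 4.3 kg.
Tool frame: the origin (TCP) lies at the very end of the fingers, on their centre line; the grasp point (between the pads) lies 19 mm behind it; x points along the fingers, y is the direction in which the jaws open and shut, and the axes are right-handed (so a half turn about x gives the same grasp; the last joint's range is limited). The gripper opens to 85 mm and grips with 20 to 120 N. Pads are 22 mm wide; open, the fingers measure 114 mm over their backs; the gripper's body (76 mm by 85 mm) begins 54 mm behind the grasp point. The pads swing forward as they close: fully open they stand 13 mm farther back than shut.
Start: joints at [-1.374, 0.377, 0.081, 1.274, 0, 1.46], TCP at [0.174, -0.548, 0.231] pointing down, gripper open.
Joint ranges: [-2.72, 2.72], [-0.84, 1.66], [-1.02, 1.22], [-1.77, 2.12], [-1.37, 1.28], [-3.14, 3.14]. Speed limits (rad/s): [2.57, 2.57, 3.14, 3.14, 3.14, 3.14].

### API

Orientations are given as a unit quaternion [w, x, y, z].
In Python, from rig import observe, get_image, sign_off, cut_out, tip_of gives the robot as it stands.
- The arm moves only by the tool jog_arm, never from a script. Its argument "motion" is a list of rows, each an object of numbers: "wx", "wy", "wz": the turn, a rotation vector about the world's x, y, z in degrees; "tx", "ty", "tz": the shift along the world's x, y, z in m; "hand": the gripper's target within -1 to 1 (shut at 1, half-way at 0, fully open at -1). In form: [{"wx": .., "wy": .., "wz": .., "tx": .., "ty": .., "tz": .., "hand": ..}, ...]. A call has 1 to 5 rows; each row is the pose to reach, as a shift and turn from the pose commanded when the call began; what a row does not reach only later rows make up. A row lasts 1/12 s, in which the tool goes at most 41.7 mm and 7.16 degrees, less where a joint would pass 70% of its speed; a pose out of reach is approached as far as the arm can. A call with a gripper value outside its range is refused whole. The fingers move at their own pace and stop on an object; "grip_force" is the grip in N (left out, the last holds). Time passes only in rows, so rows that repeat a pose let the fingers close. It gives the time, the measured TCP pose, the force and the opening at its end, in the units of the state.
- observe(): the state, without advancing time (a new reading comes with each control period).
- get_image(name): name is "scene" or "top"; returns a dict with "frame" (480x640x3 uint8, red, green, blue), "fx", "fy", "cx", "cy" (pixels), "R" (3x3) and "t" (3): a world point X has camera coordinates R X + t. Camera axes: x right, y down, z forward; pixel columns grow to the right and rows downward; lengths in m; the calibration is good to about 2 mm. A picture is of the moment at which its call begins. There is no depth.
- sign_off(): hands the job in, once; it reports no verdict.
Trained networks look in a picture, given as the dict that the camera call returned (one of the last four; its "shot" number tells which), for a name from the list of things; names that differ only in an ending like _2 or _b are one class to them, and where a whole thing is asked for, a point or a joint stands for the part that bears it (a point fixed in the world has none). Each returns a list of dicts, best first, with "conf" (0 to 1); they miss things now and then, are a little off and sometimes report something else, mostly with a low value. They report only what shows in the picture. A call takes as long as a camera call. They do not tell look-alikes from the thing itself.
- cut_out(picture, thing): "pixels" (480x640 bool, what is visible of it) and "centre" ([column, row] in pixels, amid what is visible of it).
- tip_of(picture, thing): "centre" ([column, row] in pixels: a listed point, or the origin of a listed thing).
The state is a dict: "clock": time; "joint_positions": joint angles; "qd": joint speeds; "joint_torque": joint torques, N m; "ee_pos": TCP position; "tcp_rot": TCP orientation; "wrist_force": force on the tool from outside, world axes, zero at the start; "moment": the same for the moment, N m; "grip_width": finger opening in m.
Only numpy, scipy, OpenCV 4.12 (cv2) and the standard library are available. Lean on these libraries where they do the work, as an engineer would, in place of code of your own. Each camera call takes 0.05 s, during which the arm holds its last target.

## Working session

There is one attempt and no reset: what is moved stays moved. The work goes in short steps, Python scripts to look and compute and a tool call to move; the robot and the scene stay as the last step left them, time stands still between calls to the robot, and variables do not carry over. Pictures are saved under pics/ and viewed, and the job is handed in when it is done.

Besides the shell and the picture viewer there is one more tool, called as name(argument=value, ...) on one line, values as JSON. jog_arm: Moves the arm, as the interface text tells. Its arguments: {"type":"object","properties":{"motion":{"type":"array","items":{"type":"object","properties":{"wx":{"type":"number"},"wy":{"type":"number"},"wz":{"type":"number"},"tx":{"type":"number"},"ty":{"type":"number"},"tz":{"type":"number"},"hand":{"type":"number"}}}},"grip_force":{"type":"number"}},"required":["motion"]}

```bash
ls; mkdir -p pics; cat > h.py <<'E'
import numpy as np, cv2
from rig import *
def save(p,name): cv2.imwrite('pics/'+name,cv2.cvtColor(p['frame'],cv2.COLOR_RGB2BGR))
def P(p):
    K=np.array([[p['fx'],0,p['cx']],[0,p['fy'],p['cy']],[0,0,1.]]); return K@np.c_[p['R'],p['t']]
def proj(p,X):
    q=P(p)@np.r_[X,1]; return q[:2]/q[2]
def tri(a,ua,b,ub):
    X=cv2.triangulatePoints(P(a),P(b),np.array(ua,float).reshape(2,1),np.array(ub,float).reshape(2,1))[:,0]; return X[:3]/X[3]
def atz(p,u,z):
    R=np.array(p['R']);c=-R.T@p['t']; d=R.T@np.array([(u[0]-p['cx'])/p['fx'],(u[1]-p['cy'])/p['fy'],1]); return c+d*(z-c[2])/d[2]
E
python3 - <<'E'
from h import *
s=get_image('scene');t=get_image('top')
save(s,'s0.png');save(t,'t0.png')
for n in ['fixture','stop','tube','tube_inner_end','tube_outer_end','knob_grip','stem','carton','grease_tin','wrench']:
    for nm,p in(('s',s),('t',t)):
        print(n,nm,[(np.round(d['centre'],1).tolist(),round(d['conf'],2)) for d in tip_of(p,n)],[(np.round(d['centre'],1).tolist(),round(d['conf'],2),int(d['pixels'].sum())) for d in cut_out(p,n)])
print(observe())
E
```

```text
pics
fixture s [([312.3, 259.8], 0.85)] [([313.5, 258.3], 0.81, 3529)]
fixture t [([342.7, 266.7], 0.87)] [([340.7, 267.4], 0.96, 3134)]
stop s [([287.2, 236.5], 0.53)] [([285.2, 237.6], 0.83, 253), ([348.0, 254.9], 0.18, 818)]
stop t [([369.1, 265.3], 0.46)] [([369.1, 265.7], 0.45, 128)]
tube s [([287.7, 202.4], 0.82), ([345.2, 256.3], 0.59), ([268.1, 330.0], 0.56)] [([287.5, 203.2], 0.93, 646), ([263.8, 334.6], 0.86, 2362), ([347.0, 257.7], 0.77, 964)]
tube t [([338.7, 177.6], 0.67), ([313.0, 265.7], 0.64), ([368.2, 266.2], 0.34)] [([401.9, 328.8], 0.88, 846), ([301.6, 264.4], 0.57, 739), ([337.4, 175.0], 0.57, 1415)]
tube_inner_end s [([303.1, 178.4], 0.97), ([312.8, 245.8], 0.86), ([213.7, 366.5], 0.74)] [([286.0, 201.4], 0.9, 588), ([352.6, 259.6], 0.85, 862), ([262.1, 336.4], 0.59, 2545), ([470.5, 262.7], 0.3, 603)]
tube_inner_end t [([356.7, 132.4], 0.86), ([346.5, 264.2], 0.82), ([397.5, 366.2], 0.74), ([195.5, 216.0], 0.38)] [([400.9, 328.6], 0.7, 851), ([301.1, 265.4], 0.67, 683), ([334.5, 177.7], 0.61, 1465), ([346.2, 262.3], 0.26, 153)]
tube_outer_end s [([264.2, 219.5], 
[... 1072 characters left out ...]
([207.7, 325.2], 0.63, 512)]
{'clock': 2.1, 'joint_positions': array([-1.37428455e+00,  3.77292573e-01,  8.09870590e-02,  1.27437547e+00,
       -7.42338109e-06,  1.46045281e+00]), 'qd': array([ 0.00145207,  0.0008103 , -0.00066402, -0.00024089, -0.00120955,
        0.00184161]), 'joint_torque': array([-3.07118280e-03, -4.63506067e+01,  2.70152897e+01,  3.07773389e-04,
       -4.35427128e-04, -1.18596060e-05]), 'ee_pos': array([ 0.1736736 , -0.54818758,  0.23132859]), 'tcp_rot': array([-0.10810544, -0.69879957, -0.10802373,  0.6988013 ]), 'wrist_force': array([ 0.11728529, -0.40285115,  0.20285147]), 'moment': array([ 0.02221244,  0.00130533, -0.03657062]), 'grip_width': 0.08499941045250897}
```

```bash
python3 - <<'E'
import cv2
for n,(x0,y0,x1,y1) in {'s0':(160,150,520,410),'t0':(160,120,500,380)}.items():
    i=cv2.imread(f'pics/{n}.png')[y0:y1,x0:x1]; cv2.imwrite(f'pics/{n}z.png',cv2.resize(i,None,fx=2.2,fy=2.2,interpolation=cv2.INTER_CUBIC))
E
```

```text
(no output)
```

View pics/s0z.png

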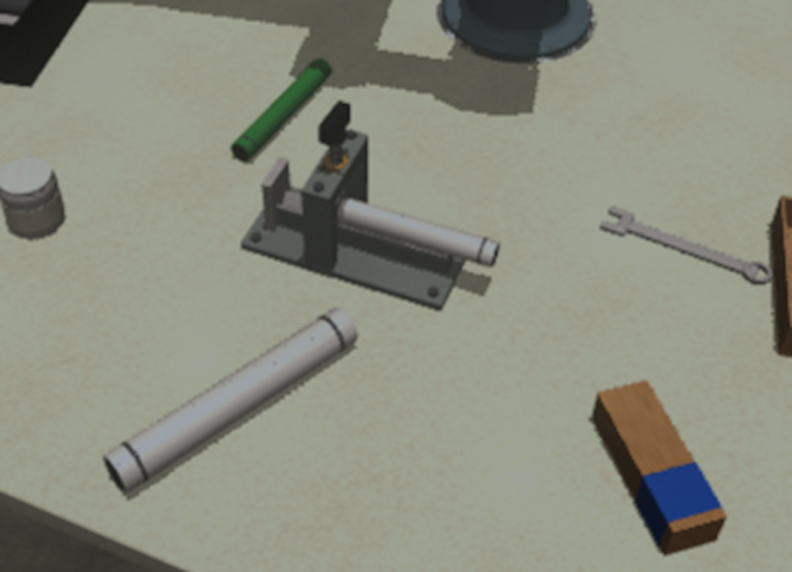

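View pics/t0z.png

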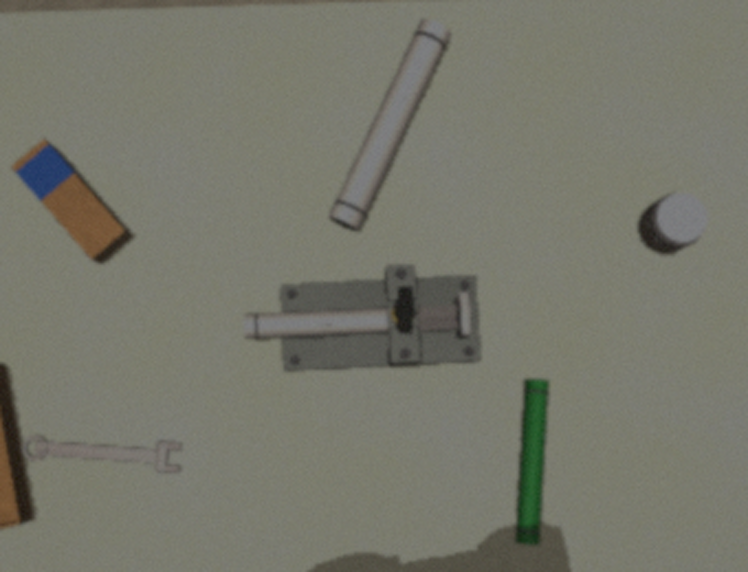

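View pics/s0.png

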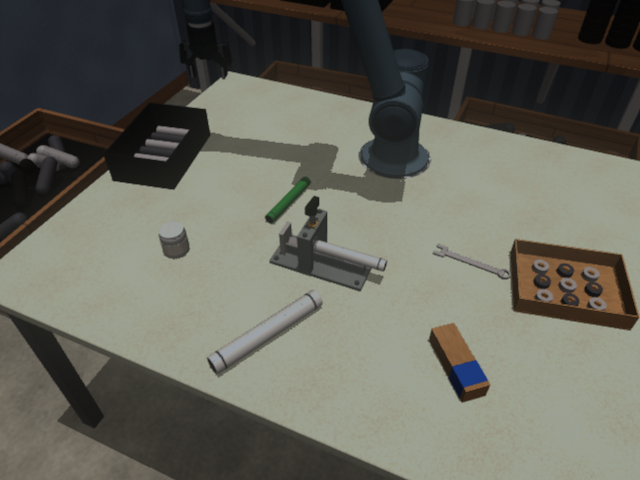

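```bash
python3 - <<'E'
from h import *
s=get_image('scene');t=get_image('top')
def best(n,near_s,near_t):
    r=[]
    for p,c in((s,near_s),(t,near_t)):
        L=tip_of(p,n); r.append(min((d['centre'] for d in L),key=lambda u:np.hypot(*(np.array(u)-c))))
    return r
for n,a,b in [('fixture',(312,260),(342,266)),('stop',(287,236),(369,265)),('tube',(345,256),(313,266)),('tube_inner_end',(313,246),(346,264)),('tube_outer_end',(387,267),(272,271)),('knob_grip',(311,206),(345,257)),('stem',(313,207),(346,260))]:
    u=best(n,a,b); X=tri(s,u[0],t,u[1]); print(n,np.round(u,1).tolist(),X.round(4),'reproj err',np.round(proj(s,X)-u[0],1),np.round(proj(t,X)-u[1],1))
for nm,p in(('s',s),('t',t)): print(nm,'cam',(-np.array(p['R']).T@p['t']).round(3),p['fx'])
print('plate corners from top (z=.012):')
for z2 in [(281,286),(477,277),(480,360),(284,371)]:
    u=np.array(z2)/2.2+[160,120]; print(atz(t,u,.012).round(4))
print('bridge top corners z=.129');
for z2 in [(386,267),(413,265),(419,362),(390,363)]:
    u=np.array(z2)/2.2+[160,120]; print(atz(t,u,.129).round(4))
i=t['frame'][225:305,260:390]; cv2.imwrite('pics/t1z.png',cv2.resize(i[...,::-1],None,fx=6,fy=6,interpolation=cv2.INTER_CUBIC))
i=s['frame'][180:300,250:400]; cv2.imwrite('pics/s1z.png',cv2.resize(i[...,::-1],None,fx=5,fy=5,interpolation=cv2.INTER_CUBIC))
print(observe()['clock'])
E
```

```text
fixture [[316.0, 260.2], [342.8, 264.9]] [ 5.221e-01 -4.850e-02  3.000e-04] reproj err [-2.3 -0.2] [-2.8  1.1]
stop [[287.6, 239.0], [363.6, 267.8]] [ 0.5156 -0.1186  0.0427] reproj err [2.2 0.2] [ 2.7 -1.3]
tube [[344.0, 255.6], [309.3, 263.3]] [0.5272 0.0362 0.0574] reproj err [-0.2 -0. ] [-0.2  0.1]
tube_inner_end [[310.4, 243.3], [346.4, 264.0]] [ 0.5213 -0.0603  0.0565] reproj err [-1.1 -0.1] [-1.4  0.6]
tube_outer_end [[383.7, 266.5], [271.0, 272.5]] [0.5078 0.1373 0.0426] reproj err [ 1.1 -0. ] [ 1.3 -0.5]
knob_grip [[312.7, 203.0], [343.9, 256.5]] [ 0.5276 -0.0486  0.1994] reproj err [-1.1 -0.1] [-1.4  0.6]
stem [[314.3, 204.4], [346.0, 262.1]] [ 0.5148 -0.052   0.184 ] reproj err [-1.7 -0.1] [-2.1  0.9]
s cam [1.356 0.343 0.983] 518.1445588729572
t cam [ 0.427 -0.009  1.227] 436.27466229793833
plate corners from top (z=.012):
[0.5704 0.097  0.012 ]
[ 0.5748 -0.1531  0.012 ]
[ 0.4693 -0.1523  0.012 ]
[0.4624 0.0951 0.012 ]
bridge top corners z=.129
[ 0.5752 -0.0348  0.129 ]
[ 0.5766 -0.066   0.129 ]
[ 0.4649 -0.069   0.129 ]
[ 0.4647 -0.0359  0.129 ]
2.9
```

View pics/t1z.png

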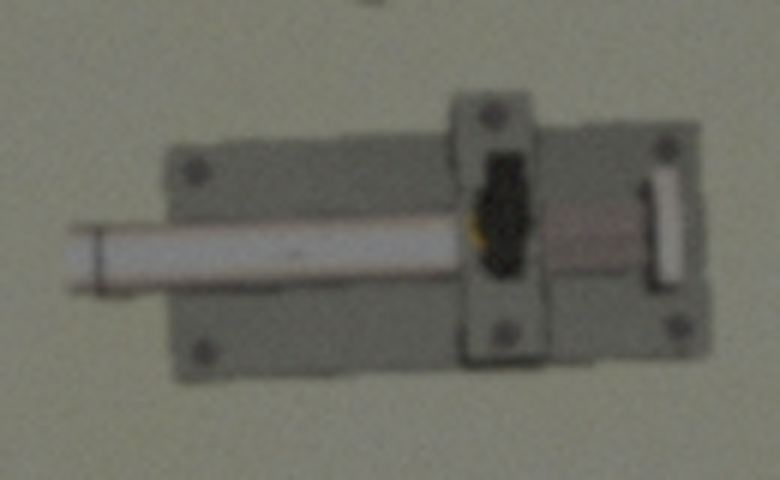

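View pics/s1z.png

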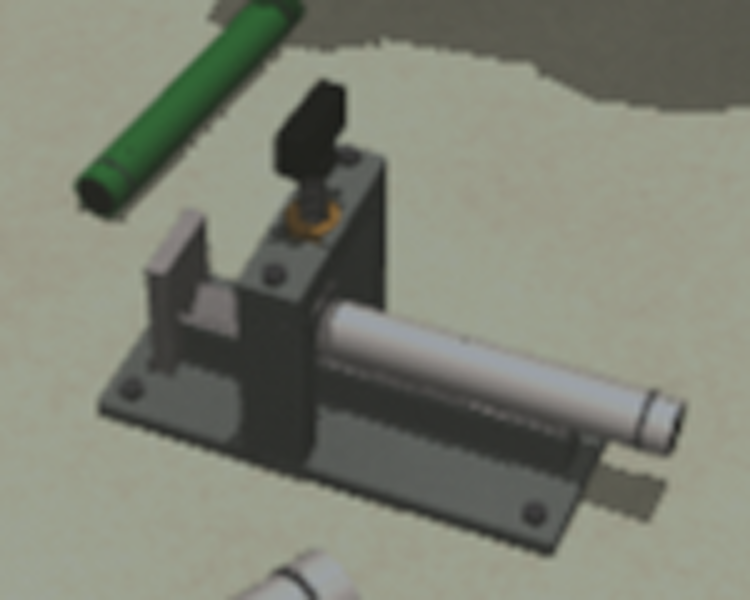

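```bash
cat > fit.py <<'E'
from h import *
from scipy.optimize import least_squares
s=get_image('scene');t=get_image('top')
T=lambda x,y:np.array([260+x/6,225+y/6]); S=lambda x,y:np.array([250+x/5,180+y/5])
# obs: cam,pix,(x,y,z,usesplate)
obs=[(t,T(452,92),(.056,.017,.129,0)),(t,T(528,92),(.056,-.017,.129,0)),(t,T(548,352),(-.056,-.017,.129,0)),(t,T(466,354),(-.056,.017,.129,0)),
(s,S(300,302),(.056,.017,.129,0)),(s,S(240,280),(.056,-.017,.129,0)),(s,S(385,158),(-.056,.017,.129,0)),(s,S(340,147),(-.056,-.017,.129,0)),
(t,T(166,148),(.055,.125,.012,1)),(t,T(698,122),(.055,-.125,.012,1)),(t,T(712,355),(-.055,-.125,.012,1)),(t,T(176,380),(-.055,.125,.012,1)),
(s,S(100,405),(.055,-.125,.012,1)),(s,S(552,545),(.055,.125,.012,1))]
def f(v,full=False):
    x,y,a,o=v; c,q=np.cos(a),np.sin(a); r=[]
    for p,u,(X,Y,Z,k) in obs:
        Y+=o*k; r.append(proj(p,[x+c*X-q*Y,y+q*X+c*Y,Z])-u)
    return np.concatenate(r)
r=least_squares(f,[.52,-.05,0,.02],loss='soft_l1'); print(r.x.round(4)); print(f(r.x).reshape(-1,2).round(1).tolist())
x,y,a,o=r.x;c,q=np.cos(a),np.sin(a)
def loc(X): d=np.array(X)[:2]-[x,y]; return [round(c*d[0]+q*d[1],4),round(-q*d[0]+c*d[1],4)]
print('outer end top', loc(atz(t,T(68,258),.060)), 'sc', loc(atz(s,S(672,425),.056)))
print('knob centre top', loc(atz(t,T(504,215),.195)),atz(t,T(504,215),.195))
for u in [(490,153),(524,153),(488,275),(523,275)]: print(loc(atz(t,T(*u),.196)))
E
python3 fit.py
```

```text
[ 0.5215 -0.0507  0.0238  0.0235]
[[-0.8, 0.3], [-0.1, -0.4], [-0.9, 0.5], [-0.7, 0.8], [-0.4, -0.2], [-1.6, 0.3], [0.4, -0.7], [-3.2, -1.9], [-0.7, -0.6], [-0.4, -0.9], [-0.0, -0.4], [-0.7, 0.1], [-1.9, -1.0], [-0.2, -0.6]]
outer end top [np.float64(0.0004), np.float64(0.1884)] sc [np.float64(-0.0014), np.float64(0.1886)]
knob centre top [np.float64(-0.0025), np.float64(-0.0013)] [ 0.51907584 -0.0520517   0.195     ]
[np.float64(0.0223), np.float64(0.0029)]
[np.float64(0.0216), np.float64(-0.0105)]
[np.float64(-0.0259), np.float64(0.0064)]
[np.float64(-0.0266), np.float64(-0.0073)]
```

jog_arm(motion=[{"tx":0.017,"ty":0.036,"wz":5,"hand":1},{"tx":0.034,"ty":0.072,"wz":10,"hand":1},{"tx":0.051,"ty":0.108,"wz":15,"hand":1},{"tx":0.068,"ty":0.144,"wz":20,"hand":1},{"tx":0.085,"ty":0.18,"wz":25,"hand":1}], grip_force=25)

```text
invalid input
```

jog_arm(motion=[{"wx":0,"wy":0,"wz":5,"tx":0.017,"ty":0.036,"tz":0,"hand":1},{"wx":0,"wy":0,"wz":10,"tx":0.034,"ty":0.072,"tz":0,"hand":1},{"wx":0,"wy":0,"wz":15,"tx":0.051,"ty":0.108,"tz":0,"hand":1},{"wx":0,"wy":0,"wz":20,"tx":0.068,"ty":0.144,"tz":0,"hand":1},{"wx":0,"wy":0,"wz":25,"tx":0.085,"ty":0.18,"tz":0,"hand":1}], grip_force=25)

```text
clock: 3.42
ee_pos: [0.259, -0.3665, 0.2313]
tcp_rot: [0.258, 0.658, 0.258, -0.658]
wrist_force: [1.0, 0.6, 0.2]
grip_width: 0.0255
```

jog_arm(motion=[{"wx":0,"wy":0,"wz":5,"tx":0.017,"ty":0.036,"tz":0,"hand":1},{"wx":0,"wy":0,"wz":10,"tx":0.034,"ty":0.072,"tz":0,"hand":1},{"wx":0,"wy":0,"wz":15,"tx":0.051,"ty":0.108,"tz":0,"hand":1},{"wx":0,"wy":0,"wz":20,"tx":0.068,"ty":0.144,"tz":0,"hand":1},{"wx":0,"wy":0,"wz":25,"tx":0.085,"ty":0.18,"tz":0,"hand":1}])

```text
clock: 3.83
ee_pos: [0.3441, -0.1864, 0.2316]
tcp_rot: [0.395, 0.587, 0.394, -0.587]
wrist_force: [1.2, -0.5, -0.7]
grip_width: 0.0002
```

jog_arm(motion=[{"wx":0,"wy":0,"wz":5,"tx":0.017,"ty":0.036,"tz":0,"hand":1},{"wx":0,"wy":0,"wz":10,"tx":0.034,"ty":0.072,"tz":0,"hand":1},{"wx":0,"wy":0,"wz":15,"tx":0.051,"ty":0.108,"tz":0,"hand":1},{"wx":0,"wy":0,"wz":20,"tx":0.068,"ty":0.144,"tz":0,"hand":1},{"wx":0,"wy":0,"wz":23.8,"tx":0.085,"ty":0.18,"tz":0,"hand":1}])

```text
clock: 4.25
ee_pos: [0.4292, -0.0062, 0.2317]
tcp_rot: [0.507, 0.493, 0.507, -0.493]
wrist_force: [0.1, -0.1, -0.8]
grip_width: 0.0002
```

jog_arm(motion=[{"wx":0,"wy":0,"wz":0,"tx":0.017,"ty":0.036,"tz":0,"hand":1},{"wx":0,"wy":0,"wz":0,"tx":0.034,"ty":0.072,"tz":0,"hand":1},{"wx":0,"wy":0,"wz":0,"tx":0.051,"ty":0.108,"tz":0,"hand":1},{"wx":0,"wy":0,"wz":0,"tx":0.068,"ty":0.144,"tz":0,"hand":1},{"wx":0,"wy":0,"wz":0,"tx":0.085,"ty":0.176,"tz":0,"hand":1}])

```text
clock: 4.67
ee_pos: [0.5141, 0.1704, 0.2314]
tcp_rot: [0.506, 0.494, 0.506, -0.493]
wrist_force: [1.0, -0.6, 0.4]
grip_width: -0.0
```

```bash
python3 -c "
from h import *
o=observe();print(o)
w,x,y,z=o['tcp_rot'];print(np.arctan2(1-2*(x*x+z*z),2*(x*y-w*z)))"
```

```text
{'clock': 4.6667, 'joint_positions': array([ 2.02776093e-01,  3.07994436e-01, -1.79649896e-02,  1.24419500e+00,
        1.75812473e-04,  1.74829905e+00]), 'qd': array([ 0.63555201,  0.6233682 ,  0.85388133,  0.22207974, -0.01541614,
        0.6342008 ]), 'joint_torque': array([ -0.95045496, -46.12184644,  24.19272959,  -0.12861868,
         0.2139201 ,  -0.45224369]), 'ee_pos': array([0.51409818, 0.17037936, 0.23142792]), 'tcp_rot': array([ 0.50635402,  0.49386463,  0.50620245, -0.4934191 ]), 'wrist_force': array([ 1.0110037 , -0.57858238,  0.35523665]), 'moment': array([-0.00183618, -0.08880747, -0.01193028]), 'grip_width': -2.0360501665877623e-05}
0.02527333839504224
```

jog_arm(motion=[{"wx":0,"wy":0,"wz":0,"tx":0.002,"ty":0.005,"tz":-0.036,"hand":1},{"wx":0,"wy":0,"wz":0,"tx":0.002,"ty":0.005,"tz":-0.072,"hand":1},{"wx":0,"wy":0,"wz":0,"tx":0.002,"ty":0.005,"tz":-0.108,"hand":1},{"wx":0,"wy":0,"wz":0,"tx":0.002,"ty":0.005,"tz":-0.144,"hand":1},{"wx":0,"wy":0,"wz":0,"tx":0.002,"ty":0.005,"tz":-0.178,"hand":1}])

```text
clock: 5.08
ee_pos: [0.5154, 0.173, 0.0517]
tcp_rot: [0.506, 0.494, 0.506, -0.494]
wrist_force: [0.7, -0.5, -0.4]
grip_width: 0.0001
```

```bash
python3 - <<'E'
from h import *
s=get_image('scene');t=get_image('top')
i=t['frame'][205:305,230:390]; a=cv2.resize(i[...,::-1],(640,400),interpolation=cv2.INTER_CUBIC);cv2.imwrite('pics/t2z.png',a)
i=s['frame'][180:320,250:450]; cv2.imwrite('pics/s2z.png',cv2.resize(i[...,::-1],None,fx=4,fy=4,interpolation=cv2.INTER_CUBIC))
print(observe()['ee_pos'],observe()['wrist_force'],observe()['clock'])
E
```

```text
[0.51027639 0.17175079 0.0480334 ] [-1.48926251 -0.93542884 -0.10937709] 5.1833
```

View pics/s2z.png

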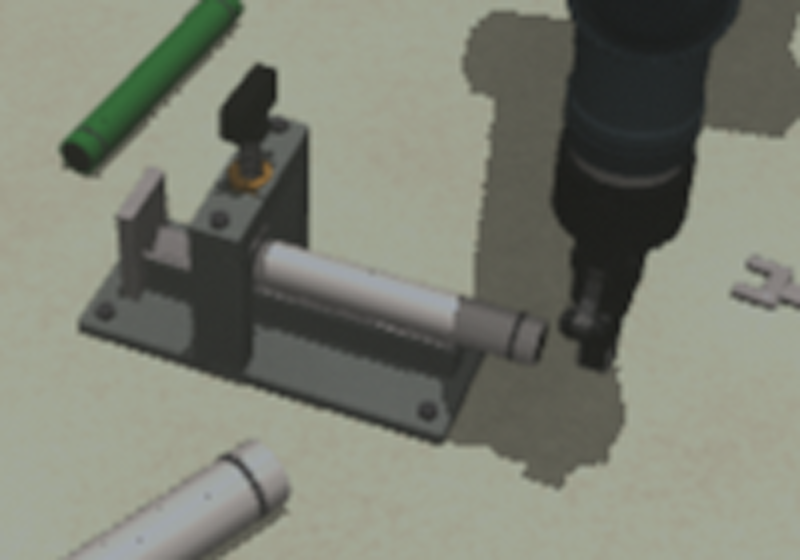

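View pics/t2z.png

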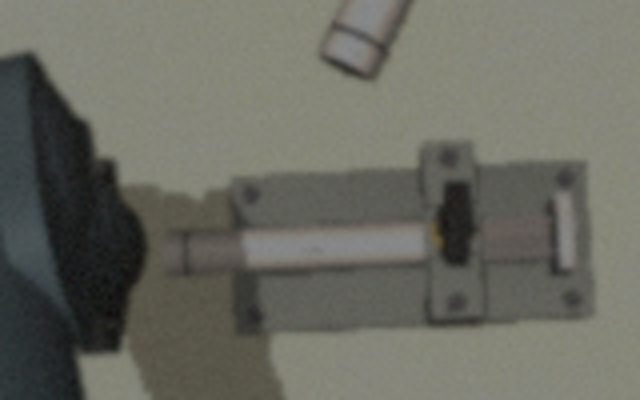

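jog_arm(motion=[{"wx":0,"wy":0,"wz":0,"tx":0,"ty":0,"tz":0,"hand":1},{"wx":0,"wy":0,"wz":0,"tx":0,"ty":0,"tz":0,"hand":1},{"wx":0,"wy":0,"wz":0,"tx":0,"ty":0,"tz":0,"hand":1}])

```text
clock: 5.43
ee_pos: [0.5182, 0.1733, 0.0562]
tcp_rot: [0.507, 0.496, 0.505, -0.492]
wrist_force: [0.3, -0.2, 0.7]
grip_width: -0.0003
```

jog_arm(motion=[{"wx":0,"wy":0,"wz":0,"tx":0,"ty":0,"tz":0,"hand":1},{"wx":0,"wy":0,"wz":0,"tx":0,"ty":0,"tz":0,"hand":1},{"wx":0,"wy":0,"wz":0,"tx":0,"ty":0,"tz":0,"hand":1}])

```text
clock: 5.68
ee_pos: [0.5166, 0.173, 0.0546]
tcp_rot: [0.506, 0.495, 0.505, -0.493]
wrist_force: [-0.6, 0.6, 0.1]
grip_width: -0.0003
```

jog_arm(motion=[{"wx":0,"wy":0,"wz":0,"tx":0,"ty":-0.004,"tz":0,"hand":1},{"wx":0,"wy":0,"wz":0,"tx":0,"ty":-0.009,"tz":0,"hand":1},{"wx":0,"wy":0,"wz":0,"tx":0,"ty":-0.014,"tz":0,"hand":1},{"wx":0,"wy":0,"wz":0,"tx":0,"ty":-0.018,"tz":0,"hand":1},{"wx":0,"wy":0,"wz":0,"tx":0,"ty":-0.021,"tz":0,"hand":1}])

```text
clock: 6.1
ee_pos: [0.5155, 0.151, 0.0532]
tcp_rot: [0.506, 0.494, 0.506, -0.494]
wrist_force: [-0.2, -0.0, -0.2]
grip_width: -0.0
```

jog_arm(motion=[{"wx":0,"wy":0,"wz":0,"tx":0,"ty":-0.003,"tz":0,"hand":1},{"wx":0,"wy":0,"wz":0,"tx":0,"ty":-0.006,"tz":0,"hand":1},{"wx":0,"wy":0,"wz":0,"tx":0,"ty":-0.009,"tz":0,"hand":1},{"wx":0,"wy":0,"wz":0,"tx":0,"ty":-0.012,"tz":0,"hand":1},{"wx":0,"wy":0,"wz":0,"tx":0,"ty":-0.015,"tz":0,"hand":1}])

```text
clock: 6.52
ee_pos: [0.5157, 0.1367, 0.0533]
tcp_rot: [0.506, 0.494, 0.506, -0.494]
wrist_force: [0.1, 1.8, -1.5]
grip_width: -0.0001
```

jog_arm(motion=[{"wx":0,"wy":0,"wz":0,"tx":0,"ty":-0.003,"tz":0,"hand":1},{"wx":0,"wy":0,"wz":0,"tx":0,"ty":-0.006,"tz":0,"hand":1},{"wx":0,"wy":0,"wz":0,"tx":0,"ty":-0.009,"tz":0,"hand":1},{"wx":0,"wy":0,"wz":0,"tx":0.001,"ty":-0.012,"tz":0,"hand":1},{"wx":0,"wy":0,"wz":0,"tx":0.001,"ty":-0.015,"tz":0,"hand":1}])

```text
clock: 6.93
ee_pos: [0.5163, 0.1219, 0.0533]
tcp_rot: [0.506, 0.494, 0.506, -0.494]
wrist_force: [-1.0, 3.3, 1.4]
grip_width: 0.0003
```

jog_arm(motion=[{"wx":0,"wy":0,"wz":0,"tx":0,"ty":-0.003,"tz":0,"hand":1},{"wx":0,"wy":0,"wz":0,"tx":0,"ty":-0.006,"tz":0,"hand":1},{"wx":0,"wy":0,"wz":0,"tx":0,"ty":-0.009,"tz":0,"hand":1},{"wx":0,"wy":0,"wz":0,"tx":0.001,"ty":-0.012,"tz":0,"hand":1},{"wx":0,"wy":0,"wz":0,"tx":0.001,"ty":-0.015,"tz":0,"hand":1}])

```text
clock: 7.35
ee_pos: [0.5172, 0.1066, 0.0532]
tcp_rot: [0.506, 0.494, 0.506, -0.494]
wrist_force: [-0.9, 3.3, 0.7]
grip_width: -0.0
```

```bash
python3 - <<'E'
from h import *
s=get_image('scene');t=get_image('top')
i=t['frame'][205:305,260:390]; a=cv2.resize(i[...,::-1],(780,600),interpolation=cv2.INTER_CUBIC);cv2.imwrite('pics/t3z.png',a)
i=s['frame'][180:320,250:450]; cv2.imwrite('pics/s3z.png',cv2.resize(i[...,::-1],None,fx=4,fy=4,interpolation=cv2.INTER_CUBIC))
print(observe()['ee_pos'],observe()['wrist_force'],observe()['clock'])
E
```

```text
[0.51750586 0.10598748 0.05320071] [-0.00319376  1.69603295 -0.27317154] 7.45
```

View pics/s3z.png

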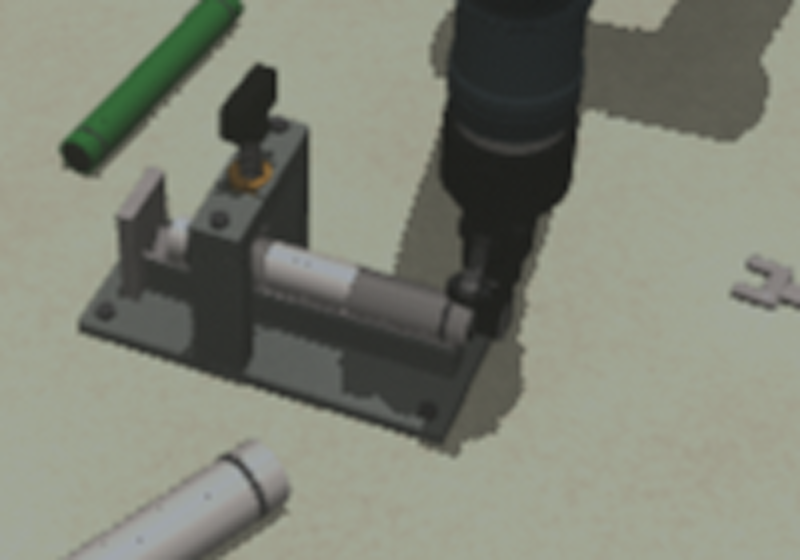

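View pics/t3z.png

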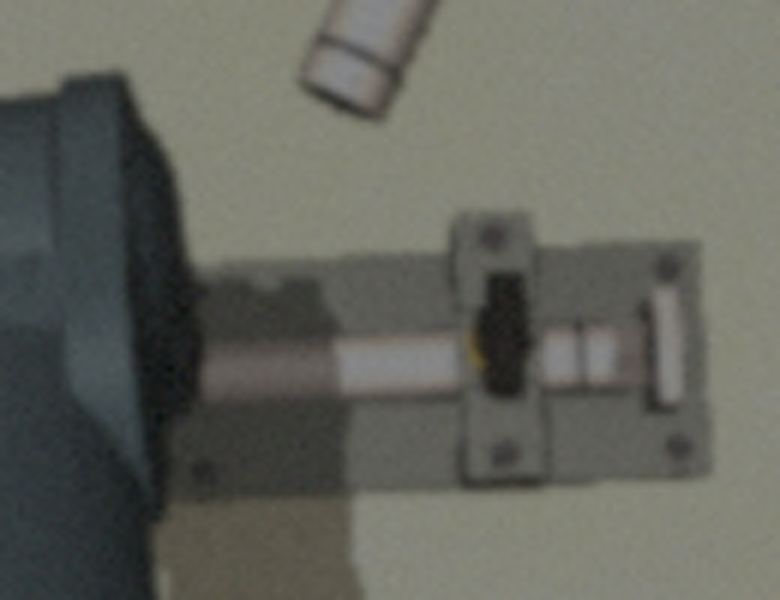

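jog_arm(motion=[{"wx":0,"wy":0,"wz":0,"tx":0,"ty":-0.002,"tz":0,"hand":1},{"wx":0,"wy":0,"wz":0,"tx":0,"ty":-0.004,"tz":0,"hand":1},{"wx":0,"wy":0,"wz":0,"tx":0,"ty":-0.006,"tz":0,"hand":1},{"wx":0,"wy":0,"wz":0,"tx":0,"ty":-0.0075,"tz":0,"hand":1},{"wx":0,"wy":0,"wz":0,"tx":0,"ty":-0.009,"tz":0,"hand":1}])

```text
clock: 7.87
ee_pos: [0.5178, 0.0975, 0.0533]
tcp_rot: [0.506, 0.494, 0.506, -0.494]
wrist_force: [-0.9, 1.4, -0.5]
grip_width: 0.0002
```

jog_arm(motion=[{"wx":0,"wy":0,"wz":0,"tx":0,"ty":-0.001,"tz":0,"hand":1},{"wx":0,"wy":0,"wz":0,"tx":0,"ty":-0.002,"tz":0,"hand":1}])

```text
clock: 8.03
ee_pos: [0.5179, 0.0955, 0.0533]
tcp_rot: [0.506, 0.494, 0.506, -0.494]
wrist_force: [0.1, 2.1, -0.1]
grip_width: 0.0
```

jog_arm(motion=[{"wx":0,"wy":0,"wz":0,"tx":0,"ty":-0.001,"tz":0,"hand":1},{"wx":0,"wy":0,"wz":0,"tx":0,"ty":-0.002,"tz":0,"hand":1}])

```text
clock: 8.2
ee_pos: [0.5179, 0.0936, 0.0533]
tcp_rot: [0.506, 0.494, 0.506, -0.494]
wrist_force: [-0.1, 1.8, -0.5]
grip_width: 0.0004
```

jog_arm(motion=[{"wx":0,"wy":0,"wz":0,"tx":0,"ty":-0.001,"tz":0,"hand":1},{"wx":0,"wy":0,"wz":0,"tx":0,"ty":-0.002,"tz":0,"hand":1}])

```text
clock: 8.37
ee_pos: [0.5178, 0.0917, 0.0534]
tcp_rot: [0.506, 0.494, 0.506, -0.494]
wrist_force: [-0.6, 0.7, -0.8]
grip_width: -0.0001
```

jog_arm(motion=[{"wx":0,"wy":0,"wz":0,"tx":0,"ty":-0.001,"tz":0,"hand":1}])

```text
clock: 8.45
ee_pos: [0.5179, 0.0907, 0.0534]
tcp_rot: [0.506, 0.494, 0.506, -0.494]
wrist_force: [-0.3, 2.2, -1.4]
grip_width: 0.0001
```

jog_arm(motion=[{"wx":0,"wy":0,"wz":0,"tx":0,"ty":-0.001,"tz":0,"hand":1}])

```text
clock: 8.53
ee_pos: [0.5178, 0.0897, 0.0534]
tcp_rot: [0.506, 0.494, 0.506, -0.494]
wrist_force: [0.6, 1.7, -1.1]
grip_width: -0.0003
```

jog_arm(motion=[{"wx":0,"wy":0,"wz":0,"tx":0,"ty":-0.001,"tz":0,"hand":1}])

```text
clock: 8.62
ee_pos: [0.5179, 0.0894, 0.0534]
tcp_rot: [0.506, 0.494, 0.506, -0.493]
wrist_force: [0.2, 5.1, -0.8]
grip_width: -0.0003
```

jog_arm(motion=[{"wx":0,"wy":0,"wz":0,"tx":0,"ty":-0.001,"tz":0,"hand":1}])

```text
clock: 8.7
ee_pos: [0.5178, 0.0895, 0.0534]
tcp_rot: [0.505, 0.495, 0.507, -0.493]
wrist_force: [0.3, 9.0, -0.4]
grip_width: 0.0003
```

jog_arm(motion=[{"wx":0,"wy":0,"wz":0,"tx":0,"ty":0,"tz":0,"hand":1},{"wx":0,"wy":0,"wz":0,"tx":0,"ty":0,"tz":0,"hand":1}])

```text
clock: 8.87
ee_pos: [0.5178, 0.0895, 0.0535]
tcp_rot: [0.505, 0.495, 0.507, -0.493]
wrist_force: [1.0, 5.9, -2.0]
grip_width: 0.0006
```

```bash
python3 - <<'E'
from h import *
s=get_image('scene')
i=s['frame'][180:280,250:380]; cv2.imwrite('pics/s4z.png',cv2.resize(i[...,::-1],None,fx=6,fy=6,interpolation=cv2.INTER_CUBIC))
o=observe();print(o['ee_pos'],o['wrist_force'],o['clock'],o['joint_positions'])
E
```

```text
[0.51785348 0.08946494 0.05345839] [ 1.03227718  7.15682017 -1.23399064] 8.9167 [ 0.04804925  0.40345673 -0.36812299  0.79850509  0.00382616  1.59385156]
```

View pics/s4z.png

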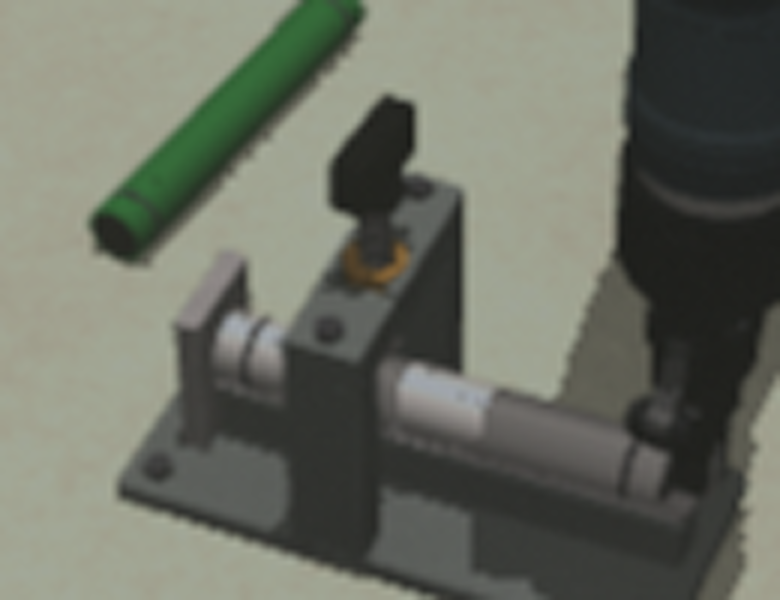

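jog_arm(motion=[{"wx":0,"wy":0,"wz":0,"tx":0,"ty":0.008,"tz":0,"hand":1},{"wx":0,"wy":0,"wz":0,"tx":0,"ty":0.025,"tz":0,"hand":1},{"wx":0,"wy":0,"wz":5,"tx":0,"ty":0.03,"tz":0.03,"hand":-1},{"wx":0,"wy":0,"wz":11,"tx":0,"ty":0.03,"tz":0.07,"hand":-1},{"wx":0,"wy":0,"wz":17,"tx":0,"ty":0.03,"tz":0.11,"hand":-1}])

```text
clock: 9.33
ee_pos: [0.5162, 0.1177, 0.1637]
tcp_rot: [0.574, 0.411, 0.575, -0.413]
wrist_force: [-0.3, 0.1, -0.5]
grip_width: 0.0358
```

jog_arm(motion=[{"wx":0,"wy":0,"wz":6,"tx":0,"ty":0,"tz":0.04,"hand":-1},{"wx":0,"wy":0,"wz":13,"tx":0,"ty":0,"tz":0.07,"hand":-1},{"wx":0,"wy":0,"wz":20,"tx":0,"ty":-0.015,"tz":0.082,"hand":-1},{"wx":0,"wy":0,"wz":27,"tx":0,"ty":-0.04,"tz":0.087,"hand":-1},{"wx":0,"wy":0,"wz":34,"tx":0,"ty":-0.07,"tz":0.087,"hand":-1}])

```text
clock: 9.75
ee_pos: [0.519, 0.0477, 0.2529]
tcp_rot: [0.672, 0.225, 0.669, -0.225]
wrist_force: [0.1, -0.4, -0.4]
grip_width: 0.0854
```

jog_arm(motion=[{"wx":0,"wy":0,"wz":7,"tx":0,"ty":-0.03,"tz":0,"hand":-1},{"wx":0,"wy":0,"wz":14,"tx":0.001,"ty":-0.06,"tz":0,"hand":-1},{"wx":0,"wy":0,"wz":21,"tx":0.002,"ty":-0.08,"tz":0,"hand":-1},{"wx":0,"wy":0,"wz":28,"tx":0.002,"ty":-0.095,"tz":0,"hand":-1},{"wx":0,"wy":0,"wz":35,"tx":0.002,"ty":-0.1,"tz":0,"hand":-1}])

```text
clock: 10.17
ee_pos: [0.5196, -0.055, 0.2504]
tcp_rot: [0.707, 0.014, 0.707, -0.016]
wrist_force: [0.2, -0.6, -0.8]
grip_width: 0.0853
```

jog_arm(motion=[{"wx":0,"wy":0,"wz":0,"tx":0,"ty":0,"tz":0,"hand":-1},{"wx":0,"wy":0,"wz":0,"tx":0,"ty":0,"tz":0,"hand":-1},{"wx":0,"wy":0,"wz":0,"tx":0,"ty":0,"tz":0,"hand":-1}])

```text
clock: 10.42
ee_pos: [0.5196, -0.0518, 0.2504]
tcp_rot: [0.707, 0.017, 0.707, -0.017]
wrist_force: [0.2, -0.3, -0.1]
grip_width: 0.0853
```

```bash
cat > st.py <<'E'
from h import *
o=observe();w,x,y,z=o['tcp_rot'];print(round(o['clock'],2),o['ee_pos'].round(4),'F',o['wrist_force'].round(2),'M',o['moment'].round(3),'yaw',np.degrees(np.arctan2(1-2*(x*x+z*z),2*(x*y-w*z))).round(2),'xax',[round(v,3) for v in (1-2*(y*y+z*z),2*(x*y+w*z))],'j6',o['joint_positions'][5].round(3),'w',round(o['grip_width'],4))
E
python3 st.py; python3 - <<'E'
from h import *
s=get_image('scene')
i=s['frame'][130:250,250:380]; cv2.imwrite('pics/s5z.png',cv2.resize(i[...,::-1],None,fx=5,fy=5,interpolation=cv2.INTER_CUBIC))
for z in (.175,.18,.185,.19): print(z,proj(s,[.520,-.0515,z]))
E
```

```text
10.42 [ 0.5196 -0.0518  0.2504] F [ 0.21 -0.34 -0.1 ] M [ 0.038 -0.001  0.014] yaw 87.26 xax [np.float64(-0.0), np.float64(-0.0)] j6 -0.173 w 0.0853
0.175 [311.98118899 208.52189861]
0.18 [311.94974689 206.92474019]
0.185 [311.91812492 205.31844472]
0.19 [311.88632152 203.70293357]
```

View pics/s5z.png

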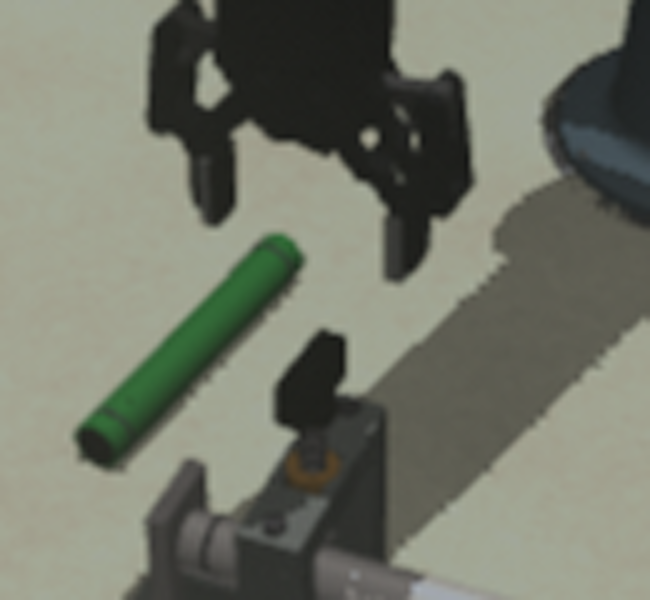

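jog_arm(motion=[{"wx":0,"wy":0,"wz":0,"tx":0,"ty":0,"tz":-0.02,"hand":-1},{"wx":0,"wy":0,"wz":0,"tx":0,"ty":0,"tz":-0.045,"hand":-1},{"wx":0,"wy":0,"wz":0,"tx":0,"ty":0,"tz":-0.065,"hand":-1},{"wx":0,"wy":0,"wz":0,"tx":0,"ty":0,"tz":-0.074,"hand":-1},{"wx":0,"wy":0,"wz":0,"tx":0,"ty":0,"tz":-0.077,"hand":0}])

```text
clock: 10.88
ee_pos: [0.5183, -0.0513, 0.1716]
tcp_rot: [0.706, 0.016, 0.708, -0.016]
wrist_force: [-0.6, 0.3, -0.3]
grip_width: 0.0756
```

jog_arm(motion=[{"wx":0,"wy":0,"wz":0,"tx":0,"ty":0,"tz":0,"hand":0},{"wx":0,"wy":0,"wz":0,"tx":0,"ty":0,"tz":0,"hand":0.3},{"wx":0,"wy":0,"wz":0,"tx":0,"ty":0,"tz":0,"hand":0.5}])

```text
clock: 11.13
ee_pos: [0.5207, -0.0523, 0.1748]
tcp_rot: [0.708, 0.016, 0.706, -0.016]
wrist_force: [0.3, 0.4, -0.8]
grip_width: 0.0386
```

```bash
python3 st.py; python3 - <<'E'
from h import *
s=get_image('scene');t=get_image('top')
i=s['frame'][160:250,250:380]; cv2.imwrite('pics/s6z.png',cv2.resize(i[...,::-1],None,fx=6,fy=6,interpolation=cv2.INTER_CUBIC))
E
```

```text
11.13 [ 0.5207 -0.0523  0.1748] F [ 0.3   0.43 -0.85] M [-0.    -0.023  0.002] yaw 87.38 xax [np.float64(0.003), np.float64(-0.001)] j6 -0.176 w 0.0386
```

View pics/s6z.png

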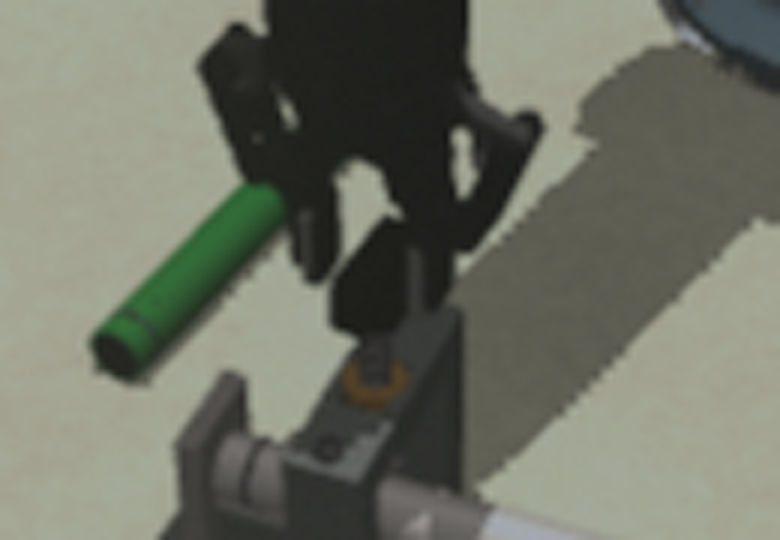

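jog_arm(motion=[{"wx":0,"wy":0,"wz":0,"tx":0,"ty":0,"tz":0,"hand":1},{"wx":0,"wy":0,"wz":0,"tx":0,"ty":0,"tz":0,"hand":1},{"wx":0,"wy":0,"wz":0,"tx":0,"ty":0,"tz":0,"hand":1},{"wx":0,"wy":0,"wz":0,"tx":0,"ty":0,"tz":0,"hand":1},{"wx":0,"wy":0,"wz":0,"tx":0,"ty":0,"tz":0,"hand":1}], grip_force=30)

```text
clock: 11.65
ee_pos: [0.5204, -0.0518, 0.174]
tcp_rot: [0.708, 0.016, 0.706, -0.016]
wrist_force: [0.1, 3.6, 4.5]
grip_width: 0.0156
```

```bash
python3 st.py
```

```text
11.65 [ 0.5204 -0.0518  0.174 ] F [0.1  3.57 4.54] M [ 0.735 -0.262 -0.103] yaw 87.39 xax [np.float64(0.002), np.float64(0.001)] j6 -0.176 w 0.0156
```

jog_arm(motion=[{"wx":0,"wy":0,"wz":-3,"tx":0,"ty":0,"tz":-0.0002,"hand":1},{"wx":0,"wy":0,"wz":-6,"tx":0,"ty":0,"tz":-0.0004,"hand":1},{"wx":0,"wy":0,"wz":-9,"tx":0,"ty":0,"tz":-0.0006,"hand":1},{"wx":0,"wy":0,"wz":-12,"tx":0,"ty":0,"tz":-0.0008,"hand":1},{"wx":0,"wy":0,"wz":-15,"tx":0,"ty":0,"tz":-0.001,"hand":1}])

```text
clock: 12.07
ee_pos: [0.5204, -0.0516, 0.1729]
tcp_rot: [0.699, 0.109, 0.698, -0.108]
wrist_force: [2.5, 4.0, 5.2]
grip_width: 0.0155
```

```bash
python3 st.py
```

```text
12.07 [ 0.5204 -0.0516  0.1729] F [2.49 4.01 5.17] M [ 0.89  -0.244  0.115] yaw 72.28 xax [np.float64(0.002), np.float64(0.001)] j6 0.088 w 0.0155
```

jog_arm(motion=[{"wx":0,"wy":0,"wz":-5,"tx":0,"ty":0.0005,"tz":0.0002,"hand":1},{"wx":0,"wy":0,"wz":-10,"tx":0.0002,"ty":0.0007,"tz":-0.0001,"hand":1},{"wx":0,"wy":0,"wz":-15,"tx":0.0004,"ty":0.0007,"tz":-0.0005,"hand":1},{"wx":0,"wy":0,"wz":-20,"tx":0.0004,"ty":0.0007,"tz":-0.0008,"hand":1},{"wx":0,"wy":0,"wz":-25,"tx":0.0004,"ty":0.0007,"tz":-0.0012,"hand":1}])

```text
clock: 12.48
ee_pos: [0.5206, -0.0511, 0.1714]
tcp_rot: [0.659, 0.259, 0.658, -0.258]
wrist_force: [1.1, 4.4, 3.9]
grip_width: 0.0154
```

```bash
python3 st.py
```

```text
12.48 [ 0.5206 -0.0511  0.1714] F [1.11 4.4  3.86] M [ 0.75  -0.247  0.081] yaw 47.18 xax [np.float64(0.001), np.float64(0.001)] j6 0.528 w 0.0154
```

jog_arm(motion=[{"wx":0,"wy":0,"wz":-5,"tx":0,"ty":0.0003,"tz":-0.0003,"hand":1},{"wx":0,"wy":0,"wz":-10,"tx":0,"ty":0.0005,"tz":-0.0007,"hand":1},{"wx":0,"wy":0,"wz":-15,"tx":0,"ty":0.0005,"tz":-0.001,"hand":1}])

```text
clock: 12.73
ee_pos: [0.5208, -0.0509, 0.1704]
tcp_rot: [0.619, 0.342, 0.619, -0.342]
wrist_force: [1.2, 3.0, 2.7]
grip_width: 0.0147
```

```bash
python3 st.py
```

```text
12.73 [ 0.5208 -0.0509  0.1704] F [1.18 2.97 2.67] M [ 0.623 -0.357  0.119] yaw 32.17 xax [np.float64(0.002), np.float64(0.0)] j6 0.79 w 0.0147
```

jog_arm(motion=[{"wx":0,"wy":0,"wz":-5,"tx":0,"ty":0,"tz":-0.0003,"hand":1},{"wx":0,"wy":0,"wz":-10,"tx":0,"ty":0,"tz":-0.0007,"hand":1},{"wx":0,"wy":0,"wz":-15,"tx":0,"ty":0,"tz":-0.001,"hand":1}])

```text
clock: 12.98
ee_pos: [0.5209, -0.0508, 0.1694]
tcp_rot: [0.569, 0.42, 0.569, -0.419]
wrist_force: [2.6, 4.1, 3.0]
grip_width: 0.0154
```

```bash
python3 st.py
```

```text
12.98 [ 0.5209 -0.0508  0.1694] F [2.62 4.12 2.98] M [ 0.65  -0.437  0.121] yaw 17.18 xax [np.float64(0.002), np.float64(0.001)] j6 1.052 w 0.0154
```

jog_arm(motion=[{"wx":0,"wy":0,"wz":-5,"tx":0.0003,"ty":0.0003,"tz":-0.0003,"hand":1},{"wx":0,"wy":0,"wz":-10,"tx":0.0003,"ty":0.0003,"tz":-0.0007,"hand":1},{"wx":0,"wy":0,"wz":-15,"tx":0.0003,"ty":0.0003,"tz":-0.0011,"hand":1}])

```text
clock: 13.23
ee_pos: [0.5213, -0.0507, 0.1684]
tcp_rot: [0.51, 0.491, 0.509, -0.49]
wrist_force: [2.1, 2.9, 3.2]
grip_width: 0.015
```

```bash
python3 st.py
```

```text
13.23 [ 0.5213 -0.0507  0.1684] F [2.07 2.87 3.16] M [ 0.543 -0.362  0.087] yaw 2.17 xax [np.float64(0.002), np.float64(0.0)] j6 1.315 w 0.015
```

jog_arm(motion=[{"wx":0,"wy":0,"wz":-5,"tx":0,"ty":0,"tz":-0.0003,"hand":1},{"wx":0,"wy":0,"wz":-10,"tx":0,"ty":0,"tz":-0.0007,"hand":1},{"wx":0,"wy":0,"wz":-15,"tx":0,"ty":0,"tz":-0.0011,"hand":1}])

```text
clock: 13.48
ee_pos: [0.5214, -0.0506, 0.1673]
tcp_rot: [0.441, 0.553, 0.441, -0.552]
wrist_force: [3.5, 3.4, 3.7]
grip_width: 0.0151
```

```bash
python3 st.py
```

```text
13.48 [ 0.5214 -0.0506  0.1673] F [3.55 3.4  3.68] M [ 0.502 -0.456  0.111] yaw -12.83 xax [np.float64(0.002), np.float64(0.0)] j6 1.576 w 0.0151
```

jog_arm(motion=[{"wx":0,"wy":0,"wz":-5,"tx":0.0003,"ty":0.0003,"tz":-0.0003,"hand":1},{"wx":0,"wy":0,"wz":-10,"tx":0.0003,"ty":0.0003,"tz":-0.0007,"hand":1},{"wx":0,"wy":0,"wz":-15,"tx":0.0003,"ty":0.0003,"tz":-0.0011,"hand":1}])

```text
clock: 13.73
ee_pos: [0.5218, -0.0506, 0.1663]
tcp_rot: [0.366, 0.606, 0.364, -0.605]
wrist_force: [1.9, 1.4, 3.2]
grip_width: 0.0156
```

```bash
python3 st.py
```

```text
13.73 [ 0.5218 -0.0506  0.1663] F [1.92 1.39 3.17] M [ 0.413 -0.439  0.054] yaw -27.84 xax [np.float64(0.002), np.float64(-0.001)] j6 1.839 w 0.0156
```

jog_arm(motion=[{"wx":0,"wy":0,"wz":-5,"tx":0,"ty":0,"tz":-0.0003,"hand":1},{"wx":0,"wy":0,"wz":-10,"tx":0,"ty":0,"tz":-0.0007,"hand":1},{"wx":0,"wy":0,"wz":-15,"tx":0,"ty":0,"tz":-0.001,"hand":1}])

```text
clock: 13.98
ee_pos: [0.5219, -0.0507, 0.1653]
tcp_rot: [0.283, 0.649, 0.282, -0.647]
wrist_force: [2.7, 2.5, 1.7]
grip_width: 0.0154
```

```bash
python3 st.py; python3 - <<'E'
from h import *
s=get_image('scene')
i=s['frame'][160:260,250:380]; cv2.imwrite('pics/s7z.png',cv2.resize(i[...,::-1],None,fx=6,fy=6,interpolation=cv2.INTER_CUBIC))
E
```

```text
13.98 [ 0.5219 -0.0507  0.1653] F [2.72 2.49 1.67] M [ 0.368 -0.525  0.12 ] yaw -42.84 xax [np.float64(0.003), np.float64(-0.001)] j6 2.101 w 0.0154
```

View pics/s7z.png

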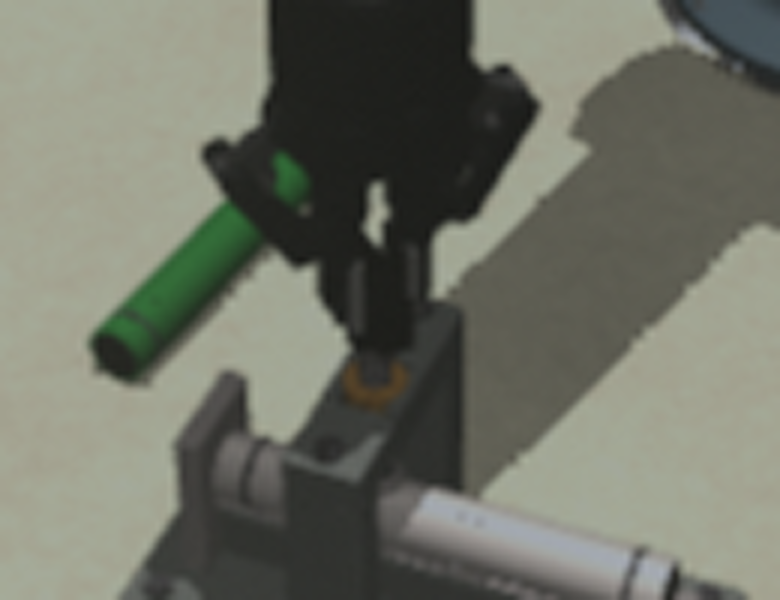

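jog_arm(motion=[{"wx":0,"wy":0,"wz":-5,"tx":0.0003,"ty":0.0003,"tz":-0.0004,"hand":1},{"wx":0,"wy":0,"wz":-10,"tx":0.0003,"ty":0.0003,"tz":-0.0008,"hand":1},{"wx":0,"wy":0,"wz":-15,"tx":0.0003,"ty":0.0003,"tz":-0.0011,"hand":1}])

```text
clock: 14.28
ee_pos: [0.5221, -0.0508, 0.1642]
tcp_rot: [0.197, 0.68, 0.196, -0.679]
wrist_force: [3.1, 0.6, 2.8]
grip_width: 0.0154
```

```bash
python3 st.py
```

```text
14.28 [ 0.5221 -0.0508  0.1642] F [3.07 0.62 2.79] M [ 0.156 -0.577  0.106] yaw -57.75 xax [np.float64(0.002), np.float64(-0.002)] j6 2.361 w 0.0154
```

jog_arm(motion=[{"wx":0,"wy":0,"wz":-5,"tx":0,"ty":0,"tz":-0.0003,"hand":1},{"wx":0,"wy":0,"wz":-10,"tx":0,"ty":0,"tz":-0.0007,"hand":1},{"wx":0,"wy":0,"wz":-15,"tx":0,"ty":0,"tz":-0.0011,"hand":1}])

```text
clock: 14.53
ee_pos: [0.5224, -0.0511, 0.1637]
tcp_rot: [0.107, 0.7, 0.105, -0.698]
wrist_force: [1.6, -0.3, 7.1]
grip_width: 0.0155
```

```bash
python3 st.py
```

```text
14.53 [ 0.5224 -0.0511  0.1637] F [ 1.58 -0.33  7.09] M [ 0.092 -0.191  0.166] yaw -72.76 xax [np.float64(0.003), np.float64(-0.002)] j6 2.623 w 0.0155
```

jog_arm(motion=[{"wx":0,"wy":0,"wz":-5,"tx":0,"ty":0,"tz":0,"hand":1},{"wx":0,"wy":0,"wz":-9,"tx":0,"ty":0,"tz":0,"hand":1},{"wx":0,"wy":0,"wz":-9,"tx":0,"ty":0,"tz":0,"hand":1}])

```text
clock: 14.78
ee_pos: [0.5224, -0.0512, 0.1637]
tcp_rot: [0.052, 0.706, 0.05, -0.704]
wrist_force: [2.1, -0.4, 6.2]
grip_width: 0.0156
```

```bash
python3 st.py
```

```text
14.78 [ 0.5224 -0.0512  0.1637] F [ 2.07 -0.35  6.2 ] M [ 0.035 -0.354 -0.061] yaw -81.66 xax [np.float64(0.003), np.float64(-0.002)] j6 2.779 w 0.0156
```

jog_arm(motion=[{"wx":0,"wy":0,"wz":-4,"tx":0,"ty":0,"tz":0.0002,"hand":1},{"wx":0,"wy":0,"wz":-8,"tx":0,"ty":0,"tz":0.0004,"hand":1},{"wx":0,"wy":0,"wz":-11.5,"tx":0,"ty":0,"tz":0.0005,"hand":1},{"wx":0,"wy":0,"wz":-11.5,"tx":0,"ty":0,"tz":0.0005,"hand":1}])

```text
clock: 15.12
ee_pos: [0.5223, -0.0513, 0.1637]
tcp_rot: [-0.018, 0.708, -0.02, -0.706]
wrist_force: [2.8, -1.4, 1.7]
grip_width: 0.0151
```

```bash
python3 st.py
```

```text
15.12 [ 0.5223 -0.0513  0.1637] F [ 2.82 -1.38  1.71] M [-0.291 -0.752 -0.024] yaw -93.11 xax [np.float64(0.003), np.float64(-0.003)] j6 2.978 w 0.0151
```

jog_arm(motion=[{"wx":0,"wy":0,"wz":0,"tx":0,"ty":0,"tz":0,"hand":0.4},{"wx":0,"wy":0,"wz":0,"tx":0,"ty":0,"tz":0,"hand":0},{"wx":0,"wy":0,"wz":0,"tx":0,"ty":0,"tz":0,"hand":-0.3},{"wx":0,"wy":0,"wz":0,"tx":0,"ty":0,"tz":0.001,"hand":-0.3}])

```text
clock: 15.45
ee_pos: [0.5198, -0.0499, 0.1633]
tcp_rot: [0.019, -0.706, 0.019, 0.708]
wrist_force: [0.2, -0.1, -0.1]
grip_width: 0.0558
```

jog_arm(motion=[{"wx":0,"wy":0,"wz":0,"tx":0,"ty":0,"tz":0.01,"hand":-0.3},{"wx":0,"wy":0,"wz":0,"tx":0,"ty":0,"tz":0.03,"hand":-0.3},{"wx":0,"wy":0,"wz":0,"tx":0,"ty":0,"tz":0.06,"hand":-0.3},{"wx":0,"wy":0,"wz":0,"tx":0,"ty":0,"tz":0.08,"hand":-0.3},{"wx":0,"wy":0,"wz":0,"tx":0,"ty":0,"tz":0.09,"hand":-0.3}])

```text
clock: 15.87
ee_pos: [0.5221, -0.0503, 0.258]
tcp_rot: [-0.019, 0.708, -0.019, -0.705]
wrist_force: [0.8, -0.9, 0.3]
grip_width: 0.055
```

```bash
python3 st.py; python3 - <<'E'
from h import *
s=get_image('scene')
i=s['frame'][160:280,250:380]; cv2.imwrite('pics/s8z.png',cv2.resize(i[...,::-1],None,fx=5,fy=5,interpolation=cv2.INTER_CUBIC))
E
```

```text
15.87 [ 0.5221 -0.0503  0.258 ] F [ 0.84 -0.9   0.34] M [ 0.052  0.008 -0.027] yaw -93.09 xax [np.float64(0.004), np.float64(-0.001)] j6 2.979 w 0.055
```

View pics/s8z.png

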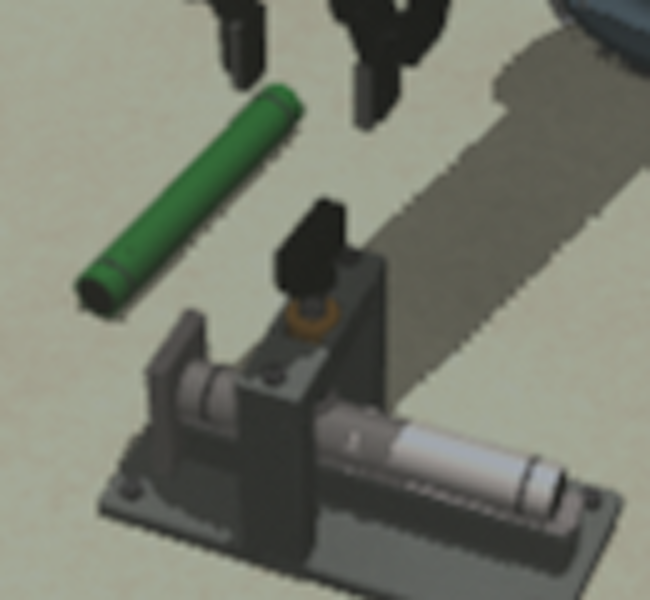

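```bash
python3 - <<'E'
from h import *
s=get_image('scene')
x,y,a=.5215,-.0507,.0238;c,q=np.cos(a),np.sin(a)
for Y in (.127,.13,.133,.136): print(Y,((proj(s,[x-q*Y,y+c*Y,.056])-[250,160])*5).round(1))
for Y in (-.07,-.067): print(Y,((proj(s,[x-q*Y,y+c*Y,.056])-[250,160])*5).round(1))
for n in('tube_outer_end','carton','grease_tin','wrench'): print(n,[(np.round(d['centre'],1).tolist(),round(d['conf'],2)) for d in tip_of(s,n)])
i=s['frame'][215:275,270:370]; cv2.imwrite('pics/s9z.png',cv2.resize(i[...,::-1],None,fx=8,fy=8,interpolation=cv2.INTER_CUBIC))
E
python3 st.py
```

```text
0.127 [551.3 491.9]
0.13 [557.1 493.6]
0.133 [562.9 495.3]
0.136 [568.6 497. ]
-0.07 [187.8 385.8]
-0.067 [193.2 387.3]
tube_outer_end [([360.0, 257.8], 0.82), ([314.2, 296.1], 0.75), ([267.8, 220.7], 0.65)]
carton [([452.3, 366.8], 0.89)]
grease_tin [([178.4, 250.1], 0.64), ([311.9, 206.9], 0.31)]
wrench [([472.6, 261.6], 0.86)]
16.17 [ 0.5202 -0.0499  0.253 ] F [-0.41  0.76  0.15] M [0.022 0.017 0.011] yaw -93.11 xax [np.float64(-0.002), np.float64(0.0)] j6 2.979 w 0.0554
```

View pics/s9z.png

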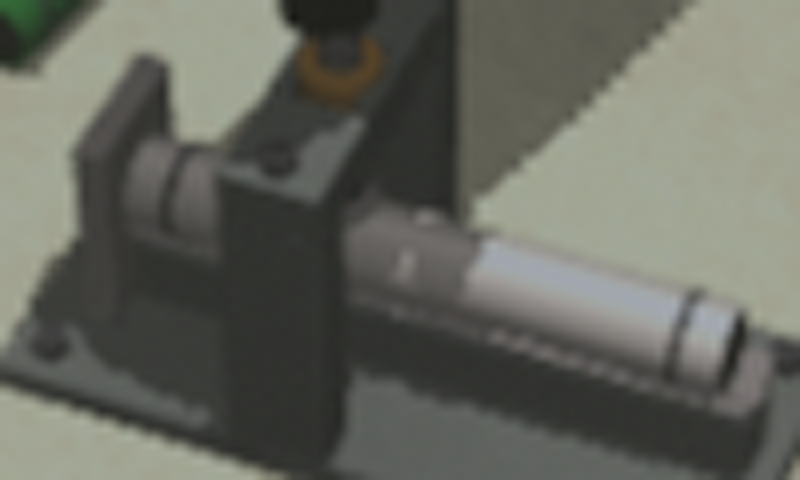

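```bash
python3 -c "
from rig import *
print(sign_off()); print(observe()['clock'])"
```

```text
the job is handed in; nothing more can be done
None
the job is handed in; nothing more can be done
```

The tube is home against the stop, the clamp is screwed down to an estimated 15–16 N, and the job is handed in at about 16.2 s. No verdict is reported.

- **Which tube:** I took the grey tube in the rail (scene pixel 349, 256). The lying green tube (288, 202) and the larger grey one (264, 334) were left alone.
- **Sliding:** I pushed the tube's outer end with closed fingertips, slowing to 1 mm steps. It stalled on the stop at a peak reading of 9 N, against the 40 N limit.
- **Clamping:** One grasp on the knob did the whole turn, about 180° clockwise, sinking with the stem. The grip stopped sinking after about 152°, and the upward force rose from 2.8 to 7.1 N. I took that as first touch and turned about 28° (0.49 rad) past it, which at 32 N per rad gives the 15–16 N. I never measured the foot force directly.
- **Last checks:**
  - The inner ring of the tube is within half a pixel of where it was at the stop.
  - The outer end read about 2 mm short of home in the scene view, which is within the calibration error.
  - The gripper was clear of everything, with wrist force under 1 N.
  - The grease tin was re-detected within half a pixel of its start. The carton and wrench were about 5 px off in a single scene view; I put that down to detector noise because the arm never went near them. I did not measure any of their positions again.

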